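Dress the bangle stands of the jewellery stall

ROBOT

A 6-joint arm with a two-finger parallel gripper is mounted at the origin on a cart in front of the work surface, level with it; the furniture and walls round the work are solid. World frame = base frame: x ahead of the robot, y to its left, z up, the work surface at z = 0. Lengths are in m, angles in degrees, forces in N, time in s.
With the tool pointing down it reaches from about 0.3 to 0.75 m from the base axis. Payload 8.5 kg.
Tool frame: the origin (TCP) lies midway between the tips of the shut fingers; the grasp point (between the pads) lies 19 mm behind it; z points along the fingers, y is the line along which they close (so a half turn about z gives the same grasp; the last joint's range is limited). The gripper opens to 85 mm and grips with 20 to 120 N. Pads are 22 mm wide; open, the fingers measure 114 mm over their backs; the gripper's body (76 mm by 85 mm) begins 54 mm behind the grasp point. The pads swing forward as they close: fully open they stand 13 mm farther back than shut.
Start: joints at [58.425, 21.807, 74.336, -0, 83.858, -12.336], TCP at [0.181, 0.519, 0.203] pointing down, gripper open.
Joint ranges: [-178.18, 178.18], [-50.72, 133.34], [12.68, 142.11], [-81.47, 261.47], [9.98, 163.14], [-165.26, 165.26]. Speed limits (degrees/s): [136.94, 136.94, 180, 180, 180, 180].

INTERFACE

Orientations are given as a 3x3 rotation matrix whose columns are the frame's x, y, z axes.
In Python, from rig import env, viewer, recognise, pinpoint gives the robot as it stands.
- The arm moves only by the tool move_arm, never from a script. Its argument "plan" is text: rows parted by semicolons, each of 7 numbers parted by spaces: the shift along the tool's x, y, z in m, then the turn, a rotation vector about the tool's x, y, z in rad, then the finger opening in m, from 0 to 0.0854. A call has 1 to 12 rows; each row shifts and turns the commanded pose from where the row before left it, along the tool's axes as they then stand; what a row does not reach is not made up. A row lasts 1/8 s, in which the tool goes at most 62.5 mm and 10.7 degrees, less where a joint would pass 70% of its speed; a pose out of reach is approached as far as the arm can. A call is refused whole if a number of a shift passes 0.0625 or a number of a turn 0.188, either way. A call with a gripper value outside its range is refused whole. The fingers move at their own pace and stop on an object; "grip_force" is the grip in N (left out, the last holds). Time passes only in rows, so rows that do not move let the fingers close. It gives the time, the measured TCP pose, the force, the opening and the grip force at its end, in the units of the state.
- env.observe(): the state, without advancing time (a new reading comes with each control period).
- viewer.get_image(name): name is "scene" or "top"; returns (picture, depth): 480x640x3 uint8, red, green, blue; 480x640 float32, m along the optical axis (not along the pixel's ray), 0 where there is no reading.
- viewer.calibration(name): a dict with "fx", "fy", "cx", "cy" (pixels), "k1" (the pictures are not rectified: a ray, as slopes to the right and down, at radius r is drawn at 1 + k1 r^2 times it, then the intrinsics apply), "R" (3x3) and "t" (3): a world point X has camera coordinates R X + t. Camera axes: x right, y down, z forward; pixel columns grow to the right and rows downward; lengths in m; the calibration is good to about 2 mm. A picture is of the moment at which its call begins. calibration takes no time and is no camera call.
- env.close_job(): hands the job in; it is judged then, once.
Trained networks look in the newest picture that a camera, given by its name, has taken for a name from the list of things; names that differ only in an ending like _2 or _b are one class to them, and where a whole thing is asked for, a point or a joint stands for the part that bears it (a point fixed in the world has none). Each returns a list of dicts, best first, with "conf" (0 to 1); they miss things now and then, are a little off and sometimes report something else, mostly with a low value. They report only what shows in the picture. A call takes as long as a camera call.
- recognise(camera, name): "extent" ([centre column, centre row, width, height] in pixels, round what is visible of it).
- pinpoint(camera, name): "pixel" ([column, row] in pixels: a listed point, or the origin of a listed thing).
The state is a dict: "time_s": time; "q": joint angles; "qvel": joint speeds; "joint_efforts": joint torques, N m; "position": TCP position; "tool_rot": TCP orientation; "ft_force": force on the tool from outside, world axes, zero at the start; "wrist_torque": the same for the moment, N m; "grip_width": finger opening in m; "gripper_force": force on a finger pad.
Only numpy, scipy, OpenCV 4.12 (cv2) and the standard library are available. Lean on these libraries where they do the work, as an engineer would, in place of code of your own. Each camera call takes 0.05 s, during which the arm holds its last target. There are 200 camera calls.

TASK

Put the goods on display: stack the three wooden bangles over the post of the round-footed stand, the broad bangle at the bottom, the square one on it and the slim one on top, and put the brown bracelet with the clasp over the post of the square-footed stand. All must lie flat, threaded on their posts; do not push the tape roll, the red tin or the red-handled pliers about.

Things in the scene. Friction and masses are not known exactly. Their poses are not given: they have to be found in the camera images.
- broad_bangle: Loose pale wooden round bangle (a plain ring), the thickest and tallest one: outer diameter 70 mm, hole 50 mm (wall 10 mm), 24 mm tall. Origin on the ring's axis at its underside, z up.
- square_bangle: Loose pale wooden bangle, square outside, 62 x 62 mm, with a round through hole of 50 mm, 16 mm tall. Origin on the hole's axis at its underside, z up; x and y are normal to the flat sides.
- slim_bangle: Loose pale wooden round bangle (a plain ring), the thinnest and lowest one: outer diameter 60 mm, hole 50 mm (wall 5 mm), 10 mm tall. Origin on the ring's axis at its underside, z up.
- clasp_bracelet: Loose stiff brown bracelet with a red clasp, a rigid ring standing 15 mm tall, about 62 mm outside along its y (the convenient grasp, fingers closing along y) and 65 mm along its x, clear opening about 46 mm across. The clasp is on its -x side. Origin at the middle of the opening at its underside, z up.
- round_stand: Display stand with a round foot, fixed to the table: foot 100 mm diameter and 8 mm thick, in its middle an upright round post of 30 mm diameter, the post's top 68 mm above the table, bevelled to 20 mm. Origin on the post's axis at the foot's underside, z up. For the three wooden bangles, whose undersides then stand 8, 32 and 48 mm above its origin.
- square_stand: Display stand with a square foot, fixed to the table: foot 92 x 92 mm and 8 mm thick, in its middle an upright round post of 30 mm diameter, the post's top 44 mm above the table, bevelled to 20 mm. Origin on the post's axis at the foot's underside, z up. For the bracelet, whose underside then stands 8 mm above its origin.
- tape: Roll of pale paper tape lying flat, 78 mm diameter, 18 mm tall, with a hole of about 35 mm; a bystander, not to be moved. Origin at the middle of its underside.
- tin: Closed red tin, 74 x 101 x 28 mm tall; a bystander, not to be moved. Origin at the middle of its underside, its long side along its y.
- red_pliers: Red-handled pliers lying flat, 43 x 146 x 10 mm; a bystander, not to be moved. Origin near the middle of its underside, its length along its y.

How it is judged:
By the outcome, as a careful person would: the job done as asked, in the order asked, and still so for the second after the job is handed in, with the robot touching nothing.
It also fails if it takes over 104 s, if anything falls off the work surface, if the arm or the gripper's body presses on something with over 40 N, if the wrist force passes 120 N, or if a joint passes its speed limit or range.

## Working session

There is one attempt and no reset: what is moved stays moved. The work goes in short steps, Python scripts to look and compute and a tool call to move; the robot and the scene stay as the last step left them, time stands still between calls to the robot, and variables do not carry over. Pictures are saved under pics/ and viewed, at most 19 in all, crops included, and the job is handed in when it is done.

Besides the shell and the picture viewer there is one more tool, called after ">>>" by a JSON object that holds its "api" and its "payload". move_arm: Moves the arm, as the interface text tells. Its arguments: {"type":"object","properties":{"plan":{"type":"string"},"grip_force":{"type":"number"}},"required":["plan"]}

```bash
ls; mkdir -p pics; cat > h.py <<'E'
import numpy as np, cv2
from rig import env, viewer, recognise, pinpoint
def ray(cam,px):
    c=viewer.calibration(cam);u=(px[0]-c['cx'])/c['fx'];v=(px[1]-c['cy'])/c['fy']
    a,b=u,v
    for _ in range(20):
        s=1+c['k1']*(a*a+b*b);a,b=u/s,v/s
    R=np.array(c['R']);t=np.array(c['t'])
    return -R.T@t, R.T@np.array([a,b,1.])
def onz(cam,px,z):
    o,d=ray(cam,px);return o+d*(z-o[2])/d[2]
def at(cam,px,dep):
    o,d=ray(cam,px);return o+d*dep
def tri(p1,p2):
    o1,d1=ray('scene',p1);o2,d2=ray('top',p2)
    A=np.c_[d1,-d2];s=np.linalg.lstsq(A,o2-o1,rcond=None)[0]
    a=o1+d1*s[0];b=o2+d2*s[1];return (a+b)/2,np.linalg.norm(a-b)
def cloud(cam,dep):
    c=viewer.calibration(cam);v,u=np.mgrid[0:480,0:640]
    K=np.array([[c['fx'],0,c['cx']],[0,c['fy'],c['cy']],[0,0,1.]])
    p=cv2.undistortPoints(np.c_[u.ravel(),v.ravel()].astype(float)[:,None],K,np.array([c['k1'],0,0,0.]))[:,0]
    P=np.c_[p,np.ones(len(p))]*dep.reshape(-1,1)
    return ((P-np.array(c['t']))@np.array(c['R'])).reshape(480,640,3)
E
cat > a.py <<'E'
from h import *
np.set_printoptions(precision=4,suppress=True)
for n in ['scene','top']:
    im,d=viewer.get_image(n);cv2.imwrite(f'pics/{n}0.png',im[:,:,::-1]);np.save(n+'0.npy',d)
    print(n,ray(n,(320,240)))
for t in 'broad_bangle square_bangle slim_bangle clasp_bracelet round_stand square_stand tape tin red_pliers'.split():
    P={}
    for n in ['scene','top']:
        r=pinpoint(n,t);P[n]=r
        print(t,n,[(np.round(x['pixel'],1),round(x['conf'],2),onz(n,x['pixel'],0)[:2]) for x in r[:2]])
    if P['scene'] and P['top']: print('   tri',tri(P['scene'][0]['pixel'],P['top'][0]['pixel']))
s=env.observe();print(s['time_s'],s['position'],s['tool_rot'],s['grip_width'])
E
python3 a.py
```

```text
pics
scene (array([-0.6803, -0.8226,  1.0664]), array([ 0.6621,  0.4894, -0.5676]))
top (array([0.2603, 0.0389, 1.3552]), array([ 0.1707,  0.0073, -0.9854]))
broad_bangle scene [(array([274.4, 247.6]), 0.78, array([0.4384, 0.1844]))]
broad_bangle top [(array([273.3, 268.2]), 0.56, array([0.4257, 0.1631]))]
   tri (array([0.421 , 0.164 , 0.0189]), np.float64(0.007043443225562883))
square_bangle scene [(array([371.7, 312.9]), 0.66, array([ 0.3705, -0.2294]))]
square_bangle top [(array([433.2, 289.1]), 0.62, array([ 0.3735, -0.2242])), (array([191.6, 201.7]), 0.55, array([0.5938, 0.3703]))]
   tri (array([ 0.3745, -0.226 , -0.005 ]), np.float64(0.0020552419774664123))
slim_bangle scene [(array([317.1, 274.4]), 0.58, array([ 0.4134, -0.0063])), (array([223.6, 210.1]), 0.53, array([0.4987, 0.4722]))]
slim_bangle top [(array([339.5, 271. ]), 0.6, array([0.4183, 0.0018]))]
   tri (array([ 0.4201,  0.0005, -0.0076]), np.float64(0.0028492339820939756))
clasp_bracelet scene [(array([238.3, 238.3]), 0.43, array([0.4044, 0.3104]))]
clasp_bracelet top [(array([210.6, 274.2]), 0.47, array([0.4113,
[... 495 characters left out ...]
rray([481.1, 231.4]), 0.78, array([ 0.5148, -0.3475]))]
   tri (array([ 0.5134, -0.3453,  0.008 ]), np.float64(0.00024448853739284887))
tin scene [(array([418.6, 334.7]), 0.61, array([ 0.3752, -0.3748]))]
tin top [(array([494.1, 285.4]), 0.64, array([ 0.3817, -0.3721]))]
   tri (array([ 0.3816, -0.373 , -0.0056]), np.float64(0.001832603841942709))
red_pliers scene [(array([223.7, 209.2]), 0.6, array([0.5032, 0.4762]))]
red_pliers top [(array([148.9, 235.4]), 0.68, array([0.5084, 0.4742]))]
   tri (array([ 0.5071,  0.4768, -0.0022]), np.float64(0.00506158789712417))
1.0 [0.1812 0.5193 0.203 ] [[-0.9441  0.3296  0.    ]
 [ 0.3296  0.9441  0.    ]
 [ 0.      0.     -1.    ]] 0.08517567108626879
```

View pics/scene0.png

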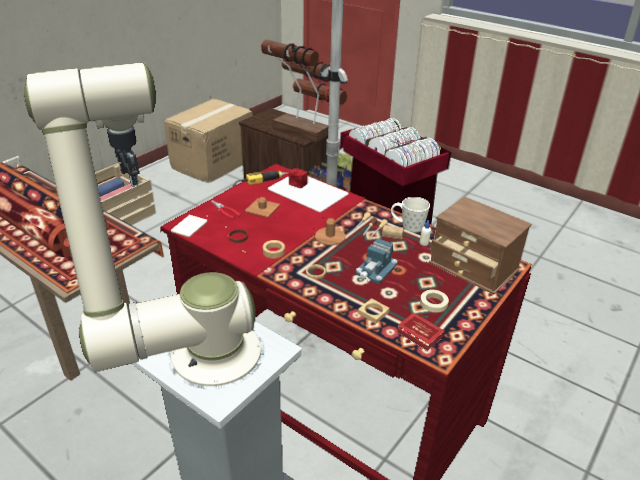

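View pics/top0.png

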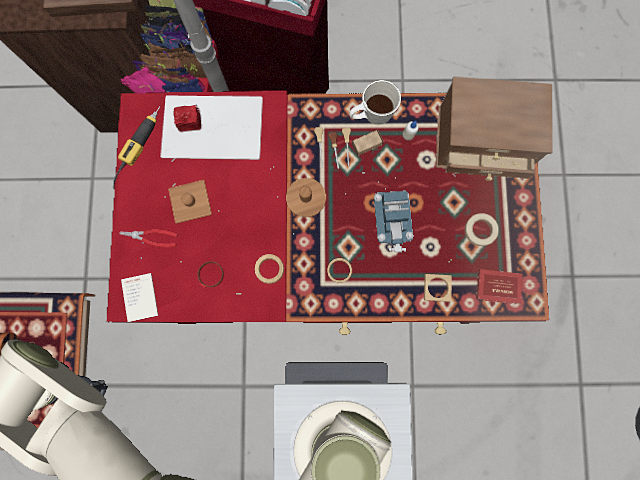

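The scene image shows the bangles at scene (273,248), (317,271) and (373,310), and the bracelet at (238,237). In the top view, broad is at (268,268), slim (340,270), square (438,288), bracelet (210,273), round stand (306,197) and square stand (190,201). A blue vise stands at (393,220).

```bash
cat > b.py <<'E'
from h import *
np.set_printoptions(precision=4,suppress=True)
G=dict(broad=(.421,.164,.012),square=(.374,-.226,.008),slim=(.419,.0005,.005),brace=(.411,.317,.007),round=(.609,.086,.035),sqst=(.59,.373,.03))
for n in ['scene','top']:
    im=cv2.imread(f'pics/{n}0.png');d=np.load(n+'0.npy');C=cloud(n,d)
    for k,(x,y,zt) in G.items():
        m=(np.hypot(C[...,0]-x,C[...,1]-y)<.062)&(d>0)
        z=C[...,2][m];fl=np.median(z[z<.004]) if (z<.004).any() else 0
        mm=m&(C[...,2]>fl+.6*zt)
        P=C[mm];h=P[:,2].max() if len(P) else 0
        if len(P)<5: print(n,k,'few',len(P),z.max());continue
        c,r=cv2.minEnclosingCircle(P[:,:2].astype(np.float32));
        print(n,k,len(P),'floor',round(fl,4),'top pct',np.percentile(P[:,2],[10,50,90,98]),'circ',np.array(c),round(r*2,4),'mean',P[:,:2].mean(0),'rect',[np.round(q,4) for q in cv2.minAreaRect(P[:,:2].astype(np.float32))])
        if k in('round','sqst'):
            P=C[m&(C[...,2]>fl+.004)&(C[...,2]<fl+.014)];print('   foot',len(P),np.percentile(P[:,2],[10,50,90]),cv2.minEnclosingCircle(P[:,:2].astype(np.float32)),cv2.minAreaRect(P[:,:2].astype(np.float32)))
            P=C[mm];P=P[P[:,2]>np.percentile(P[:,2],98)-.006];print('   top',len(P),P.mean(0))
    # obstacles: highest in the area
    for (x0,x1,y0,y1) in [(.45,.65,-.2,-.05),(.65,.8,-.15,.1),(.6,.8,.1,.5),(.4,.55,.42,.55)]:
        m=(C[...,0]>x0)&(C[...,0]<x1)&(C[...,1]>y0)&(C[...,1]<y1)&(d>0);print(n,'max z',(x0,x1,y0,y1),np.percentile(C[...,2][m],99.5))
im=cv2.imread('pics/top0.png')
T=[cv2.resize(im[v-24:v+24,u-24:u+24],(264,264),interpolation=cv2.INTER_CUBIC) for u,v in [(268,268),(438,288),(340,270),(210,273),(306,197),(190,201)]]
cv2.imwrite('pics/crop0.png',np.vstack([np.hstack(T[:3]),np.hstack(T[3:])]))
E
python3 b.py
```

```text
scene broad 263 floor -0.0015 top pct [0.0083 0.0176 0.0234 0.0261] circ [0.4239 0.1585] 0.1104 mean [0.4172 0.1701] rect [array([0.4142, 0.1625]), array([0.088 , 0.0956]), np.float64(6.1139)]
scene square 664 floor -0.004 top pct [0.0014 0.0053 0.0168 0.0194] circ [ 0.374  -0.2261] 0.124 mean [ 0.3695 -0.2293] rect [array([ 0.3736, -0.2258]), array([0.1222, 0.119 ]), np.float64(75.6444)]
scene slim 426 floor -0.0016 top pct [0.0017 0.0036 0.0096 0.0136] circ [0.4193 0.0003] 0.1238 mean [0.4173 0.0026] rect [array([0.4196, 0.0001]), array([0.1182, 0.1203]), np.float64(52.1629)]
scene brace 115 floor 0.0005 top pct [0.0052 0.0084 0.0142 0.0155] circ [0.4111 0.317 ] 0.1203 mean [0.4087 0.3193] rect [array([0.4131, 0.3142]), array([0.1001, 0.1061]), np.float64(50.8077)]
scene round 672 floor -0.7586 top pct [0.0002 0.0079 0.0497 0.0661] circ [0.6091 0.0862] 0.1236 mean [0.5975 0.0782] rect [array([0.6083, 0.0851]), array([0.1202, 0.119 ]), np.float64(37.8667)]
   foot 85 [-0.7542 -0.7522 -0.7489] ((0.6097239255905151, 0.08481330424547195), 0.06136911362409592) ((0.6044555902481079, 0.08
[... 1916 characters left out ...]
152), 21.5166015625)
   top 53 [0.6029 0.0849 0.0694]
top sqst 135 floor 0.0004 top pct [0.0257 0.0406 0.0452 0.048 ] circ [0.5952 0.3746] 0.0313 mean [0.5923 0.3724] rect [array([0.5948, 0.3746]), array([0.0292, 0.0286]), np.float64(26.3798)]
   foot 1110 [0.0058 0.0089 0.0123] ((0.5901126265525818, 0.37284237146377563), 0.061942506581544876) ((0.588267982006073, 0.37313005328178406), (0.11965768784284592, 0.11586684733629227), 11.131738662719727)
   top 52 [0.5944 0.3743 0.0444]
top max z (0.45, 0.65, -0.2, -0.05) 0.08561676658680432
top max z (0.65, 0.8, -0.15, 0.1) 0.09311595072995013
top max z (0.6, 0.8, 0.1, 0.5) 0.06158857749384788
top max z (0.4, 0.55, 0.42, 0.55) 0.01118991162310517
```

View pics/crop0.png

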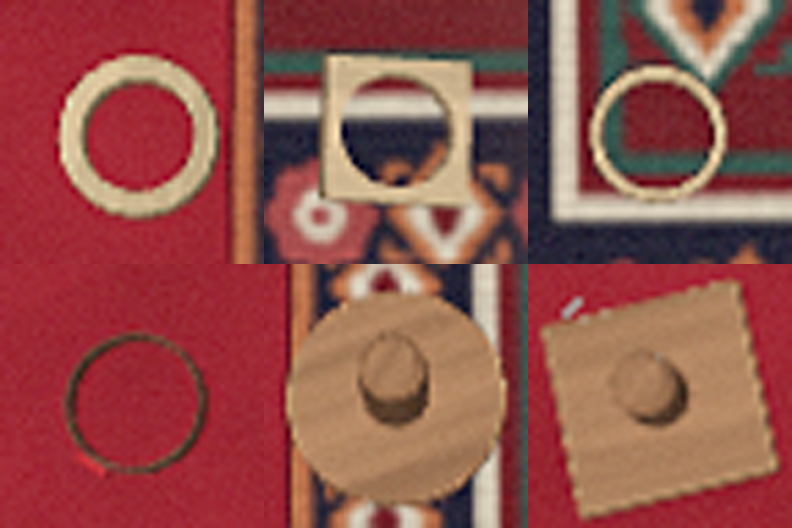

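The crops show clean outlines, with the red clasp at the lower left of the bracelet. I'll fit model silhouettes to get precise poses.

```bash
cat > f.py <<'E'
from h import *
import sys
from scipy.optimize import minimize
np.set_printoptions(precision=4,suppress=True)
def project(cam,X):
    c=viewer.calibration(cam);K=np.array([[c['fx'],0,c['cx']],[0,c['fy'],c['cy']],[0,0,1.]])
    R=np.array(c['R']);return cv2.projectPoints(np.asarray(X,float),cv2.Rodrigues(R)[0],np.array(c['t']),K,np.array([c['k1'],0,0,0.]))[0][:,0]
S=8
def fit(cam,im,x,y,shape,size,z0,z1,th0=0,half=30,pale=True,dbg=None):
    u,v=project(cam,[[x,y,z0]])[0].astype(int);u0,v0=u-half,v-half
    I=cv2.resize(im[v0:v0+2*half,u0:u0+2*half],None,fx=S,fy=S,interpolation=cv2.INTER_CUBIC)
    B,G,R=[I[...,i].astype(float) for i in range(3)]
    if pale=='brown': m=(R<110)&(G<90)&(R-B>8)&(R-G<65)&(R>G+3)
    elif pale: m=(G/np.maximum(R,1)>.72)&(B/np.maximum(R,1)<.86)&(R>120)
    else: m=(G/np.maximum(R,1)>.5)&(B/np.maximum(R,1)<.75)&(R>60)
    m=cv2.morphologyEx(m.astype(np.uint8),cv2.MORPH_OPEN,np.ones((5,5)))
    n,l,st,_=cv2.connectedComponentsWithStats(m);k=1+st[1:,4].argmax();m=(l==k).astype(np.uint8)
    P=np.argwhere(m)[:,::-1].astype(np.int32);hull=cv2.convexHull(P);M=np.zeros_like(m);cv2.fillConvexPoly(M,hull,1)
    if dbg: cv2.imwrite(dbg,I//2+m[...,None]*100)
    a=np.linspace(0,2*np.pi,60,endpoint=False)
    base=np.c_[np.cos(a),np.sin(a)]*size/2 if shape=='o' else np.array([[1,1],[-1,1],[-1,-1],[1,-1]])*size/2
    def ren(p):
        c,s=np.cos(p[2]/500),np.sin(p[2]/500);q=base@np.array([[c,s],[-s,c]])+p[:2]/1000
        q=np.vstack([np.c_[q,np.full(len(q),z)] for z in (z0,z1)])
        q=((project(cam,q)-[u0,v0]+.5)*S-.5)
        r=np.zeros_like(M);cv2.fillConvexPoly(r,cv2.convexHull((q*16).round().astype(np.int32)),1,shift=4);return r
    cost=lambda p:1-(ren(p)&M).sum()/(ren(p)|M).sum()
    t=np.radians(th0)*500
    sim=np.array([[x*1000,y*1000,t],[x*1000+6,y*1000,t],[x*1000,y*1000+6,t],[x*1000,y*1000,t+60]])
    r=minimize(cost,sim[0],method='Nelder-Mead',options=dict(initial_simplex=sim,xatol=.05,fatol=1e-5))
    return r.x[:2]/1000,np.degrees(r.x[2]/500)%90,1-r.fun,M.sum()/S/S
E
cat > c.py <<'E'
from f import *
L=dict(broad=(.421,.164,'o',.07,0,.024,0,True),square=(.374,-.226,'s',.062,0,.016,0,True),slim=(.419,.0005,'o',.06,0,.01,0,True),brace=(.411,.317,'o',.0625,0,.015,0,'brown'),round=(.609,.086,'o',.1,0,.008,0,False),sqst=(.59,.373,'s',.092,0,.008,15,False))
for n in ['scene','top']:
    im=cv2.imread(f'pics/{n}0.png')
    for k,a in L.items():
        try:
            r=fit(n,im,*a[:7],half=32 if 'st' in k or k=='round' else 22,pale=a[7],dbg=f'm_{n}_{k}.png');print(n,k,*r)
        except Exception as e: print(n,k,repr(e))
T=[[cv2.resize(cv2.imread(f'm_{n}_{k}.png'),(130,130)) for k in L] for n in ['scene','top']]
cv2.imwrite('pics/masks.png',np.vstack([np.hstack(t) for t in T]))
im=cv2.imread('pics/top0.png');B,G,R=[im[250:296,188:232,i].astype(int) for i in range(3)]
s=np.argwhere((R>195)&(G<70));print('bright red',[(a[1]+188,a[0]+250,R[tuple(a)],G[tuple(a)]) for a in s][:20])
E
python3 c.py
```

```text
scene broad [0.4228 0.1744] 84.20741155531863 0.8717926860455204 319.59375
scene square [ 0.353  -0.2344] 80.0443464827359 0.5212359048234066 943.4375
scene slim [ 0.4092 -0.0461] 57.150054768363226 0.2565112241101327 1007.546875
scene brace [0.428  0.3352] 69.22659757899683 0.33871403485073626 78.375
scene round [0.4775 0.0565] 16.140711111197604 0.25373620408901754 2158.984375
scene sqst [0.5942 0.3763] 12.531787267458887 0.9236420612813371 434.09375
top broad [0.4234 0.1726] 87.84599409296263 0.9517490147179978 667.875
top square [ 0.3659 -0.2342] 76.03124760178275 0.5551700290933371 1310.4375
top slim [0.4165 0.005 ] 5.160033024626685 0.47090159069325743 1053.0
top brace [0.4142 0.3172] 88.35713724254602 0.33898879259238346 187.625
top round [0.5855 0.0844] 18.078365156206903 0.5067776220654074 2517.453125
top sqst [0.5947 0.375 ] 14.051879299190341 0.9806782776320804 1390.265625
bright red [(np.int64(201), np.int64(284), np.int64(208), np.int64(56)), (np.int64(202), np.int64(285), np.int64(205), np.int64(59)), (np.int64(204), np.int64(286), np.int64(209), np.int64(63))]
```

View pics/masks.png

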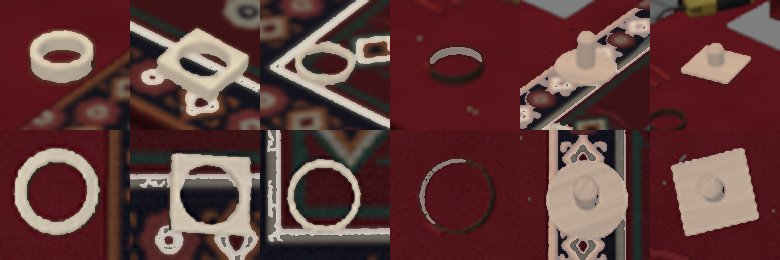

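Broad bangle and square stand fit well. The carpet clutters the masks of the others, so I'll use outlines read from the crop for those.

```bash
cat > d.py <<'E'
from f import *
c2=lambda u,v,px,py,ox,oy:((px-ox-2.25)/5.5+u-24,(py-oy-2.25)/5.5+v-24)
print('slim',onz('top',c2(340,270,659,134,528,0),.009))
print('brace',onz('top',c2(210,273,136.5,403,0,264),.012))
print('round',onz('top',c2(306,197,396.5,397.5,264,264),.007), 'posttop',onz('top',c2(306,197,392,357,264,264),.066))
Q=np.array([onz('top',c2(438,288,x,y,264,0),.016)[:2] for x,y in [(326,54),(472,62),(468,206),(321,197)]])
print(Q,Q.mean(0),np.degrees(np.arctan2(*(Q[0]-Q[1]))),np.linalg.norm(Q-np.roll(Q,1,0),axis=1))
print('clasp',onz('top',(202.3,285),.012))
# tighter colours
for n in ['top','scene']:
  im=cv2.imread(f'pics/{n}0.png').astype(float)
  for nm,(x,y,z) in dict(square=(.375,-.228,.016),slim=(.419,0,.01)).items():
    u,v=project(n,[[x,y,z]])[0].astype(int);p=im[v-22:v+22,u-22:u+22];B,G,R=p[...,0],p[...,1],p[...,2]
    m=((B/R<.78)&(G/R>.78)&(R>110)).astype(np.uint8);k,l,st,c=cv2.connectedComponentsWithStats(m,connectivity=4)
    i=1+st[1:,4].argmax();P=np.argwhere(l==i)[:,::-1]+[u-22,v-22]
    W=np.array([onz(n,q,z)[:2] for q in P]).astype(np.float32)
    print(n,nm,len(P),'circ',cv2.minEnclosingCircle(W),'rect',cv2.minAreaRect(W))
E
python3 d.py
```

```text
slim [0.4198 0.0022 0.009 ]
brace [0.4108 0.3146 0.012 ]
round [0.6026 0.0841 0.007 ] posttop [0.6056 0.0841 0.066 ]
[[ 0.4098 -0.2025]
 [ 0.4061 -0.266 ]
 [ 0.3435 -0.2616]
 [ 0.3477 -0.1982]] [ 0.3768 -0.2321] 3.4101153316145796 [0.0623 0.0637 0.0627 0.0636]
clasp [0.3838 0.3335 0.012 ]Traceback (most recent call last):
  File "d.py", line 16, in <module>
    W=np.array([onz(n,q,z)[:2] for q in P]).astype(np.float32)
                ~~~^^^^^^^
  File "h.py", line 11, in onz
    o,d=ray(cam,px);return o+d*(z-o[2])/d[2]
        ~~~^^^^^^^^
  File "h.py", line 4, in ray
    c=viewer.calibration(cam);u=(px[0]-c['cx'])/c['fx'];v=(px[1]-c['cy'])/c['fy']
ValueError: time passes only in moves, steps and waits
```

>>> {"api": "move_arm", "payload": {"plan": "0 0 0 0 0 0.129 0.085; 0 0 0 0 0 0.129 0.085; -0.0305 -0.004 0 0 0 0 0.085; -0.0305 -0.004 0 0 0 0 0.085; -0.0305 -0.004 0 0 0 0 0.085; -0.0305 -0.004 0 0 0 0 0.085; -0.0305 -0.004 0 0 0 0 0.085; -0.0305 -0.004 0 0 0 0 0.085; -0.0305 -0.004 0 0 0 0 0.085; -0.0305 -0.004 0 0 0 0 0.085; -0.0305 -0.004 0 0 0 0 0.085; -0.0305 -0.004 0 0 0 0 0.085"}}

```text
time_s: 2.5
position: [0.4124, 0.3147, 0.2031]
tool_rot: [[-0.829, 0.56, 0.0], [0.56, 0.829, 0.0], [-0.0, 0.0, -1.0]]
ft_force: [-0.8, -0.2, -0.1]
grip_width: 0.085
gripper_force: 0.0
```

>>> {"api": "move_arm", "payload": {"plan": "0 0 0.04 0 0 0 0.085; 0 0 0.04 0 0 0 0.085; 0 0 0.04 0 0 0 0.085; 0 0 0.03 0 0 0 0.085; 0 0 0 0 0 0 0.085"}}

```text
time_s: 3.12
position: [0.4108, 0.315, 0.0516]
tool_rot: [[-0.829, 0.56, -0.004], [0.56, 0.829, -0.002], [0.002, -0.003, -1.0]]
ft_force: [0.3, 0.0, 0.5]
grip_width: 0.085
gripper_force: 0.0
```

```bash
cat > v.py <<'E'
import sys
from h import *
# usage: v.py name u_s v_s u_t v_t half
n,*a=sys.argv[1:];a=list(map(int,a));T=[]
for c,(u,v) in zip(['scene','top'],[a[:2],a[2:4]]):
    im,_=viewer.get_image(c);h=a[4];T.append(cv2.resize(im[v-h:v+h,u-h:u+h,::-1],(400,400),interpolation=cv2.INTER_CUBIC))
cv2.imwrite(f'pics/{n}.png',np.hstack(T))
E
python3 v.py g1 238 235 210 270 32
```

```text
(no output)
```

View pics/g1.png

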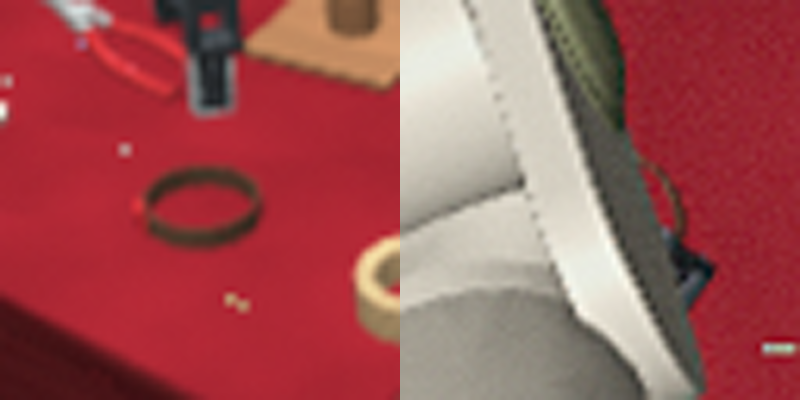

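The scene crop shows the near finger at about (213,85) and the ring centred at (203,205). I'll compare with where the finger should project.

```bash
cat > e.py <<'E'
from f import *
y=np.array([.56,.829,0]);p=np.array([.4108,.315,.0516])
X=[p+[0,0,.013]+s*y for s in(-.055,-.0425,0,.0425,.055)]+[[.411,.315,0],[.411,.315,.0075],[.384,.3335,.0075]]
print((project('scene',X)-[206,203])*6.25);print((project('top',X)-[178,238])*6.25)
E
python3 e.py
```

```text
[[219.3525 164.7351]
 [214.0229 151.6267]
 [196.3296 108.0921]
 [179.2706  66.0934]
 [174.3691  54.0217]
 [204.3789 211.9347]
 [203.4886 200.0691]
 [141.5857 210.2738]]
[[292.7215 290.8192]
 [265.4589 272.0346]
 [173.2861 208.4836]
 [ 81.9289 145.4307]
 [ 55.2166 126.9823]
 [207.7769 227.0682]
 [203.9393 224.9403]
 [154.4678 294.3399]]
```

```bash
cat > e2.py <<'E'
from f import *
im,d=viewer.get_image('scene');C=cloud('scene',d)
s=env.observe();print(s['time_s'],s['position'],s['q'])
for v in range(206,228,1):
    print(v,[tuple(np.round(C[v,u]*1000).astype(int)) for u in (236,240,243)],im[v,240])
E
python3 e2.py
```

```text
3.275 [0.4124 0.3158 0.0544] [ 24.3742  28.0307  91.8366  -0.0007  59.997  -31.606 ]
206 [(np.int64(358), np.int64(262), np.int64(163)), (np.int64(379), np.int64(266), np.int64(152)), (np.int64(378), np.int64(252), np.int64(158))] [116  55  62]
207 [(np.int64(359), np.int64(263), np.int64(159)), (np.int64(371), np.int64(258), np.int64(155)), (np.int64(379), np.int64(253), np.int64(153))] [67 71 77]
208 [(np.int64(364), np.int64(268), np.int64(151)), (np.int64(369), np.int64(256), np.int64(153)), (np.int64(374), np.int64(249), np.int64(154))] [76 81 87]
209 [(np.int64(365), np.int64(270), np.int64(146)), (np.int64(371), np.int64(259), np.int64(147)), (np.int64(379), np.int64(254), np.int64(146))] [69 73 79]
210 [(np.int64(364), np.int64(269), np.int64(144)), (np.int64(370), np.int64(258), np.int64(145)), (np.int64(377), np.int64(252), np.int64(144))] [43 48 51]
211 [(np.int64(378), np.int64(284), np.int64(127)), (np.int64(379), np.int64(268), np.int64(133)), (np.int64(537), np.int64(415), np.int64(0))] [34 36 38]
212 [(np.int64(375), np.int64(281), np.int64(126)), (np.int64(382), np.i
[... 1711 characters left out ...]
64(368), np.int64(2)), (np.int64(478), np.int64(359), np.int64(3))] [183  42  54]
224 [(np.int64(458), np.int64(373), np.int64(3)), (np.int64(466), np.int64(361), np.int64(4)), (np.int64(475), np.int64(356), np.int64(1))] [183  42  54]
225 [(np.int64(452), np.int64(367), np.int64(4)), (np.int64(462), np.int64(357), np.int64(3)), (np.int64(475), np.int64(357), np.int64(-3))] [183  42  55]
226 [(np.int64(453), np.int64(368), np.int64(-1)), (np.int64(463), np.int64(359), np.int64(-2)), (np.int64(465), np.int64(347), np.int64(2))] [181  41  54]
227 [(np.int64(443), np.int64(357), np.int64(5)), (np.int64(456), np.int64(352), np.int64(0)), (np.int64(463), np.int64(345), np.int64(0))] [179  41  54]
```

The fingertips appear at z≈0.098, although the TCP reads 0.054. I'll go lower and check how they track.

>>> {"api": "move_arm", "payload": {"plan": "0 0 0.015 0 0 0 0.085; 0 0 0.015 0 0 0 0.085; 0 0 0 0 0 0 0.085; 0 0 0 0 0 0 0.085"}}

```text
time_s: 3.78
position: [0.4123, 0.3158, 0.0242]
tool_rot: [[-0.829, 0.559, 0.002], [0.559, 0.829, 0.001], [-0.001, 0.002, -1.0]]
ft_force: [-0.1, 0.3, 0.7]
grip_width: 0.0848
gripper_force: 0.0
```

```bash
python3 v.py g2 238 230 210 270 32; sed -i 's/range(206,228,1)/range(214,232,1)/' e2.py; python3 e2.py | sed 's/np.int64//g'
```

```text
3.925 [0.412  0.3156 0.0238] [ 24.3704  30.6007  93.7017  -0.0021  55.6123 -31.6075]
214 [((366), (272), (127)), ((387), (277), (115)), ((374), (250), (132))] [144  61  69]
215 [((365), (272), (124)), ((372), (261), (125)), ((-680), (-823), (1066))] [87 71 77]
216 [((372), (280), (114)), ((371), (261), (122)), ((374), (251), (124))] [78 84 90]
217 [((368), (275), (114)), ((371), (261), (118)), ((372), (249), (123))] [77 83 88]
218 [((357), (264), (121)), ((370), (261), (115)), ((371), (249), (119))] [51 55 59]
219 [((376), (285), (99)), ((363), (254), (118)), ((496), (376), (2))] [37 39 42]
220 [((377), (286), (95)), ((386), (277), (93)), ((388), (266), (97))] [40 43 47]
221 [((375), (284), (92)), ((382), (273), (93)), ((388), (266), (93))] [47 51 54]
222 [((375), (284), (89)), ((380), (272), (91)), ((393), (272), (85))] [44 48 51]
223 [((373), (283), (86)), ((379), (271), (88)), ((391), (270), (82))] [41 45 48]
224 [((375), (285), (80)), ((375), (268), (88)), ((394), (274), (76))] [44 48 52]
225 [((454), (369), (3)), ((378), (271), (81)), ((395), (275), (71))] [44 47 51]
226 [((445), (360), (7)), ((382), (275), (74)), ((392), (273), (70))] [37 40 44]
227 [((449), (364), (-1)), ((387), (281), (65)), ((462), (344), (0))] [66 70 72]
228 [((441), (356), (2)), ((452), (349), (0)), ((456), (338), (3))] [132  80  86]
229 [((433), (348), (6)), ((437), (333), (10)), ((451), (334), (3))] [124  65  65]
230 [((425), (340), (10)), ((436), (333), (7)), ((434), (317), (14))] [78 55 42]
231 [((422), (338), (8)), ((434), (331), (4)), ((433), (315), (12))] [72 52 39]
```

View pics/g2.png

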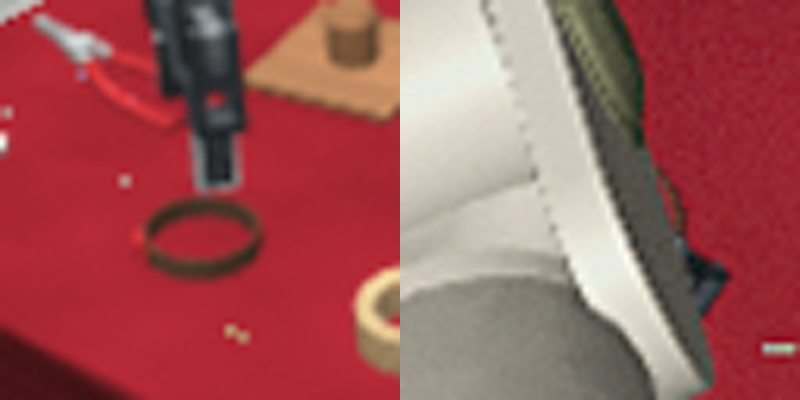

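```bash
cat > e3.py <<'E'
from f import *
p=np.array([.1812,.5193,.203]);y=np.array([.33,.944,0])
print('tcp',project('scene',[p,p+[0,0,.013]-.05*y,p+[0,0,.013]+.05*y]))
d=np.load('scene0.npy');C=cloud('scene',d)
m=(np.linalg.norm(C[...,:2]-p[:2],axis=2)<.07)&(C[...,2]>.15)&(C[...,2]<.32)
P=C[m];t=(P[:,:2]-p[:2])@y[:2]
for lo in (-.07,-.05,-.03,0,.03,.05):
    q=P[(t>lo)&(t<lo+.02)];print(lo,len(q),np.sort(q[:,2])[:6] if len(q) else '')
s=env.observe();p=s['position'];y=np.array(s['tool_rot'])[:,1]
for n in ['scene','top']:
    _,d=viewer.get_image(n);C=cloud(n,d);m=(np.linalg.norm(C[...,:2]-p[:2],axis=2)<.075)&(C[...,2]>.03)&(C[...,2]<.3)
    P=C[m];t=(P[:,:2]-p[:2])@y[:2]
    for lo in (-.07,-.05,-.03,0,.03,.05):
        q=P[(t>lo)&(t<lo+.02)];print(n,lo,len(q),np.sort(q[:,2])[:6] if len(q) else '')
E
python3 e3.py
```

```text
tcp [[132.0991 190.6558]
 [136.8885 193.9885]
 [126.1104 180.0311]]
-0.07 99 [0.2462 0.2462 0.2469 0.2492 0.2518 0.2521]
-0.05 59 [0.2413 0.2429 0.244  0.2455 0.2462 0.248 ]
-0.03 6 [0.3089 0.312  0.3145 0.3176 0.3196 0.3199]
0 1 [0.3155]
0.03 73 [0.2438 0.2444 0.2454 0.2465 0.2473 0.2488]
0.05 14 [0.267  0.2788 0.2821 0.2868 0.2943 0.2977]
scene -0.07 167 [0.0681 0.071  0.0718 0.0734 0.0736 0.0737]
scene -0.05 526 [0.0628 0.0697 0.0726 0.0733 0.0754 0.0777]
scene -0.03 318 [0.1332 0.1381 0.1435 0.1438 0.1444 0.1464]
scene 0 26 [0.1379 0.1437 0.147  0.1478 0.1485 0.1511]
scene 0.03 24 [0.0665 0.0674 0.0697 0.0723 0.0748 0.0752]
scene 0.05 0 
top -0.07 31 [0.1203 0.1212 0.1213 0.1408 0.1449 0.1453]
top -0.05 5 [0.1118 0.2955 0.2979 0.2979 0.2999]
top -0.03 2 [0.2954 0.2986]
top 0 0 
top 0.03 0 
top 0.05 0
```

Measured from both poses, the fingertips sit about 28 mm higher than the text says. Depth agrees for both fingers and the gripper body. I'll use that offset and watch the force.

>>> {"api": "move_arm", "payload": {"plan": "0 0 0.015 0 0 0 0.085; 0 0 0.015 0 0 0 0.085; 0 0 0.01 0 0 0 0.085; 0 0 0.006 0 0 0 0.085; 0 0 0.006 0 0 0 0.085; 0 0 0 0 0 0 0.085"}}

```text
time_s: 4.78
position: [0.4116, 0.3154, -0.0292]
tool_rot: [[-0.829, 0.56, -0.0], [0.56, 0.829, -0.0], [0.0, -0.0, -1.0]]
ft_force: [0.5, -0.4, 0.9]
grip_width: 0.085
gripper_force: 0.0
```

```bash
python3 v.py g3 238 230 210 270 32; cat > tip.py <<'E'
from f import *
s=env.observe();p=s['position'];y=np.array(s['tool_rot'])[:,1];print(p,s['ft_force'],s['grip_width'])
_,d=viewer.get_image('scene');C=cloud('scene',d);m=(np.linalg.norm(C[...,:2]-p[:2],axis=2)<.075)&(C[...,2]>.008)&(C[...,2]<.3)
P=C[m];t=(P[:,:2]-p[:2])@y[:2]
for lo in (-.07,-.05,-.03,0,.03,.05):
        q=P[(t>lo)&(t<lo+.02)];print(lo,len(q),np.sort(q[:,2])[:6] if len(q) else '')
E
python3 tip.py
```

```text
[ 0.4118  0.3155 -0.0288] [ 0.3995 -0.2925  0.4541] 0.08504841900898145
-0.07 263 [0.008  0.0174 0.0199 0.0208 0.0212 0.0215]
-0.05 604 [0.0099 0.0102 0.0135 0.0143 0.0151 0.0167]
-0.03 398 [0.0081 0.0084 0.0091 0.0091 0.0098 0.0099]
0 28 [0.0084 0.0087 0.0095 0.0115 0.0127 0.0128]
0.03 26 [0.0086 0.0096 0.0147 0.0173 0.0183 0.0186]
0.05 3 [0.0085 0.0161 0.0305]
```

View pics/g3.png

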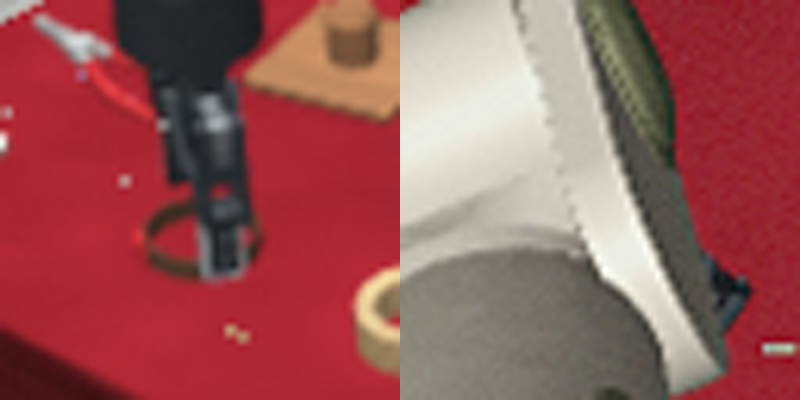

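With the TCP reading below the table there is no contact, so the offset is confirmed. The near finger stands outside the ring at (222,265). Closing.

>>> {"api": "move_arm", "payload": {"plan": "0 0 0 0 0 0 0.05; 0 0 0 0 0 0 0.05; 0 0 0 0 0 0 0.05; 0 0 0 0 0 0 0.05; 0 0 0 0 0 0 0.05; 0 0 0 0 0 0 0.05", "grip_force": 30}}

```text
time_s: 5.68
position: [0.4117, 0.3154, -0.0283]
tool_rot: [[-0.829, 0.559, 0.001], [0.559, 0.829, 0.0], [-0.0, 0.0, -1.0]]
ft_force: [-1.9, -0.5, 7.2]
grip_width: 0.0596
gripper_force: 31.3
```

>>> {"api": "move_arm", "payload": {"plan": "0 0 -0.01 0 0 0 0.05; 0 0 -0.03 0 0 0 0.05; 0 0 -0.03 0 0 0 0.05; 0 0 -0.03 0 0 0 0.05; -0.02 0.0253 0 0 0 0 0.05; -0.02 0.0253 0 0 0 0 0.05; -0.02 0.0253 0 0 0 0 0.05; -0.02 0.0253 0 0 0 0 0.05; -0.02 0.0253 0 0 0 0 0.05; -0.018 0.0255 0 0 0 0 0.05; 0 0 0 0 0 0 0.05; 0 0 0 0 0 0 0.05"}}

```text
time_s: 7.18
position: [0.5938, 0.3753, 0.0711]
tool_rot: [[-0.829, 0.559, -0.001], [0.559, 0.829, -0.0], [0.0, -0.001, -1.0]]
ft_force: [0.4, -0.1, -0.4]
grip_width: 0.0592
gripper_force: 32.6
```

```bash
python3 v.py g4 262 195 190 200 38;python3 tip.py
```

```text
[0.5937 0.3753 0.0714] [ 0.6113 -0.7499  0.913 ] 0.05931018579419397
-0.07 124 [0.0088 0.0089 0.009  0.01   0.0106 0.0109]
-0.05 424 [0.0082 0.0083 0.0083 0.0084 0.0085 0.0087]
-0.03 332 [0.0082 0.0082 0.0083 0.0084 0.0084 0.0084]
0 86 [0.0081 0.0082 0.0086 0.009  0.0093 0.0093]
0.03 36 [0.008  0.0086 0.0086 0.0092 0.0097 0.0097]
0.05 10 [0.0104 0.0105 0.1505 0.1616 0.1717 0.1718]
```

View pics/g4.png

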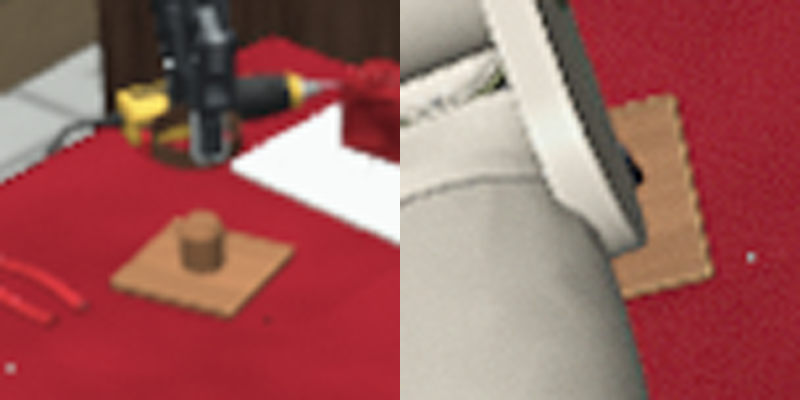

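The bracelet is held level at (197,140), right above the post at (201,240). Lowering.

>>> {"api": "move_arm", "payload": {"plan": "0 0 0.025 0 0 0 0.05; 0 0 0.025 0 0 0 0.05; 0 0 0.02 0 0 0 0.05; 0 0 0.01 0 0 0 0.05; 0 0 0.008 0 0 0 0.05; 0 0 0.003 0 0 0 0.05; 0 0 0 0 0 0 0.05; 0 0 0 0 0 0 0.05"}}

```text
time_s: 8.32
position: [0.5946, 0.3756, -0.0173]
tool_rot: [[-0.829, 0.559, 0.002], [0.559, 0.829, 0.0], [-0.001, 0.001, -1.0]]
ft_force: [-5.2, -2.9, 11.7]
grip_width: 0.0598
gripper_force: 34.1
```

>>> {"api": "move_arm", "payload": {"plan": "0 0 0 0 0 0 0.085; 0 0 0 0 0 0 0.085; 0 0 0 0 0 0 0.085; 0 0 0 0 0 0 0.085; 0 0 -0.005 0 0 0 0.085; 0 0 -0.02 0 0 0 0.085; 0 0 -0.03 0 0 0 0.085; 0 0 -0.04 0 0 0 0.085; 0 0 -0.04 0 0 0 0.085; 0 0 0 0 0 0 0.085"}}

```text
time_s: 9.57
position: [0.5959, 0.376, 0.1193]
tool_rot: [[-0.829, 0.559, 0.007], [0.559, 0.829, 0.003], [-0.004, 0.006, -1.0]]
ft_force: [-1.1, -0.2, -0.1]
grip_width: 0.085
gripper_force: 0.0
```

```bash
python3 v.py g5 262 205 190 200 32;python3 -c "
from h import *
print(env.observe()['position'])"
```

```text
[0.59428302 0.37531476 0.11493687]
```

View pics/g5.png

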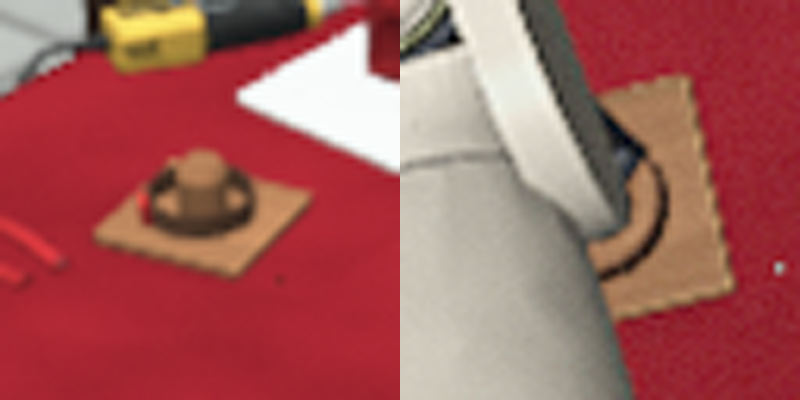

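The bracelet lies flat round the post, at (203,200) in the scene crop. Next is the broad bangle.

>>> {"api": "move_arm", "payload": {"plan": "0.0036 -0.0328 0 0 0 0 0.085; 0.0036 -0.0328 0 0 0 0 0.085; 0.0036 -0.0328 0 0 0 0 0.085; 0.0036 -0.0328 0 0 0 0 0.085; 0.0036 -0.0328 0 0 0 0 0.085; 0.0036 -0.0328 0 0 0 0 0.085; 0.0036 -0.0328 0 0 0 0 0.085; 0.0036 -0.033 0 0 0 0 0.085; 0 0 0.04 0 0 0 0.085; 0 0 0.04 0 0 0 0.085; 0 0 0.03 0 0 0 0.085; 0 0 0 0 0 0 0.085"}}

```text
time_s: 11.18
position: [0.4218, 0.1735, 0.003]
tool_rot: [[-0.829, 0.56, -0.006], [0.56, 0.829, -0.001], [0.005, -0.004, -1.0]]
ft_force: [0.8, 0.4, -0.3]
grip_width: 0.0852
gripper_force: 0.0
```

>>> {"api": "move_arm", "payload": {"plan": "0 0 0.01 0 0 0 0.085; 0 0 0 0 0 0 0.085"}}

```text
time_s: 11.42
position: [0.4237, 0.1739, -0.0048]
tool_rot: [[-0.829, 0.559, 0.0], [0.559, 0.829, 0.0], [-0.0, 0.0, -1.0]]
ft_force: [-0.2, 0.1, -0.9]
grip_width: 0.0849
gripper_force: 0.0
```

>>> {"api": "move_arm", "payload": {"plan": "0 0 0.007 0 0 0 0.085; 0 0 0.007 0 0 0 0.085; 0 0 0.006 0 0 0 0.085; 0 0 0 0 0 0 0.085; 0 0 0 0 0 0 0.055; 0 0 0 0 0 0 0.055; 0 0 0 0 0 0 0.055; 0 0 0 0 0 0 0.055; 0 0 0 0 0 0 0.055; 0 0 0 0 0 0 0.055"}}

```text
time_s: 12.68
position: [0.4238, 0.1739, -0.0247]
tool_rot: [[-0.829, 0.559, 0.0], [0.559, 0.829, 0.0], [-0.0, 0.0, -1.0]]
ft_force: [-1.6, 0.2, 5.6]
grip_width: 0.0678
gripper_force: 34.4
```

>>> {"api": "move_arm", "payload": {"plan": "0 0 -0.01 0 0 0 0.055; 0 0 -0.035 0 0 0 0.055; 0 0 -0.04 0 0 0 0.055; 0 0 -0.03 0 0 0 0.055; -0.0332 0.0044 0 0 0 0 0.055; -0.0332 0.0044 0 0 0 0 0.055; -0.0332 0.0044 0 0 0 0 0.055; -0.0332 0.0044 0 0 0 0 0.055; -0.0332 0.0044 0 0 0 0 0.055; -0.0332 0.0044 0 0 0 0 0.055; 0 0 0 0 0 0 0.055; 0 0 0 0 0 0 0.055"}}

```text
time_s: 14.18
position: [0.6028, 0.0846, 0.09]
tool_rot: [[-0.829, 0.559, -0.001], [0.559, 0.829, 0.0], [0.001, -0.0, -1.0]]
ft_force: [-0.1, 0.6, -0.1]
grip_width: 0.068
gripper_force: 34.5
```

```bash
python3 v.py g6 330 210 306 195 38
```

```text
(no output)
```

View pics/g6.png

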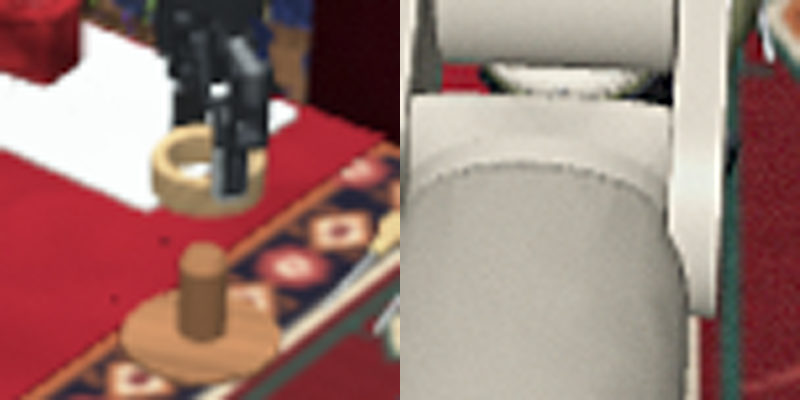

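```bash
python3 -c "
from f import *
X=[[.604,.0845,.068],[.604,.0845,.008],[.6028,.0846,.115],[.6028,.0846,.139]]
print((project('scene',X)-[292,172])*400/76)
for px in [(204,250),(203,333)]:
  for z in [.068,.008]: print(px,z,onz('scene',(px[0]*76/400+292,px[1]*76/400+172),z))
"
```

```text
[[205.4739 244.396 ]
 [202.5927 325.629 ]
 [206.4908 179.3992]
 [207.6943 145.0782]]
(204, 250) 0.068 [0.5983 0.0814 0.068 ]
(204, 250) 0.008 [0.6751 0.1358 0.008 ]
(203, 333) 0.068 [0.5251 0.0283 0.068 ]
(203, 333) 0.008 [0.5976 0.0794 0.008 ]
```

The ring at (210,170) is above the post at (203,290) to within about 3 mm, and the clearance is 10 mm. I'll shift 2 mm and lower.

>>> {"api": "move_arm", "payload": {"plan": "0.002 0 0.02 0 0 0 0.055; 0 0 0.025 0 0 0 0.055; 0 0 0.025 0 0 0 0.055; 0 0 0.02 0 0 0 0.055; 0 0 0.01 0 0 0 0.055; 0 0 0.005 0 0 0 0.055; 0 0 0.002 0 0 0 0.055; 0 0 0 0 0 0 0.055; 0 0 0 0 0 0 0.055"}}

```text
time_s: 15.4
position: [0.6015, 0.0857, -0.0137]
tool_rot: [[-0.829, 0.559, 0.001], [0.559, 0.829, -0.0], [-0.001, 0.0, -1.0]]
ft_force: [-11.1, 0.8, 21.5]
grip_width: 0.0679
gripper_force: 36.9
```

>>> {"api": "move_arm", "payload": {"plan": "0 0 0 0 0 0 0.085; 0 0 0 0 0 0 0.085; 0 0 0 0 0 0 0.085; 0 0 0 0 0 0 0.085; 0 0 -0.005 0 0 0 0.085; 0 0 -0.02 0 0 0 0.085; 0 0 -0.03 0 0 0 0.085; 0 0 -0.04 0 0 0 0.085; 0 0 -0.04 0 0 0 0.085; 0 0 0 0 0 0 0.085"}}

```text
time_s: 16.65
position: [0.6034, 0.0854, 0.1216]
tool_rot: [[-0.829, 0.559, 0.007], [0.559, 0.829, -0.0], [-0.006, 0.003, -1.0]]
ft_force: [0.1, 0.7, 0.0]
grip_width: 0.085
gripper_force: 0.0
```

```bash
python3 v.py g7 330 225 306 195 32; python3 -c "
from h import *
print(env.observe()['position'])"
```

```text
[0.60167296 0.08541356 0.11797148]
```

View pics/g7.png

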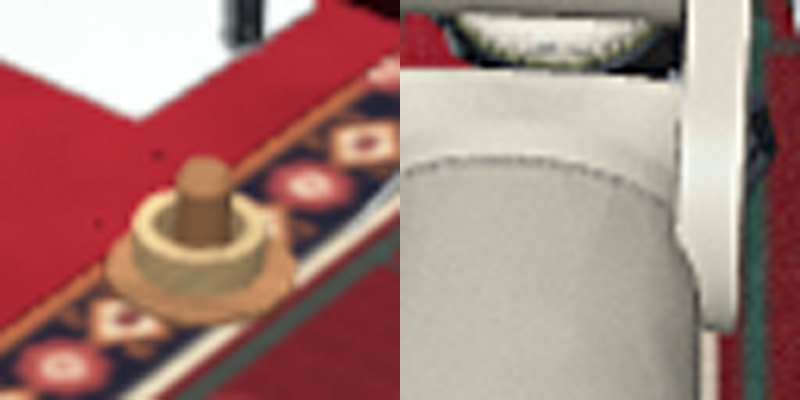

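The broad bangle is flat and centred on the round stand, ring at (200,240) round the post at (203,200). Next is the square bangle, turning the tool first.

>>> {"api": "move_arm", "payload": {"plan": "0 0 0 0 0 0.1728 0.085; 0 0 0 0 0 0.1728 0.085; 0 0 0 0 0 0.1728 0.085; 0 0 0 0 0 0.1728 0.085; 0 0 0 0 0 0.1728 0.085; 0 0 0 0 0 0.1728 0.085; 0 0 0 0 0 0 0.085"}}

```text
time_s: 17.62
position: [0.6014, 0.0854, 0.1168]
tool_rot: [[0.058, 0.998, -0.002], [0.998, -0.058, 0.0], [-0.0, -0.002, -1.0]]
ft_force: [-0.5, -0.1, -0.3]
grip_width: 0.0849
gripper_force: 0.0
```

>>> {"api": "move_arm", "payload": {"plan": "-0.0366 -0.023 0 0 0 0 0.085; -0.0366 -0.023 0 0 0 0 0.085; -0.0366 -0.023 0 0 0 0 0.085; -0.0366 -0.023 0 0 0 0 0.085; -0.0366 -0.023 0 0 0 0 0.085; -0.0366 -0.023 0 0 0 0 0.085; -0.0366 -0.023 0 0 0 0 0.085; -0.0366 -0.023 0 0 0 0 0.085; -0.0366 -0.023 0 0 0 0 0.085; 0 0 0.04 0 0 0 0.085; 0 0 0.04 0 0 0 0.085; 0 0 0 0 0 0 0.085"}}

```text
time_s: 19.12
position: [0.3743, -0.2298, 0.0362]
tool_rot: [[0.057, 0.998, -0.004], [0.998, -0.057, 0.005], [0.004, -0.005, -1.0]]
ft_force: [-0.5, -0.6, 1.4]
grip_width: 0.085
gripper_force: 0.0
```

```bash
cp pics/scene0.png /tmp/s0.png; python3 v.py g8 372 300 438 285 32; python3 -c "
from h import *
s=env.observe();print(s['position'],s['tool_rot'])"
```

```text
[ 0.37585352 -0.23116929  0.0386589 ] [[ 5.77319618e-02  9.98332118e-01  4.23101085e-05]
 [ 9.98332119e-01 -5.77319606e-02 -3.01416789e-05]
 [-2.76487606e-05  4.39796785e-05 -9.99999999e-01]]
```

View pics/g8.png

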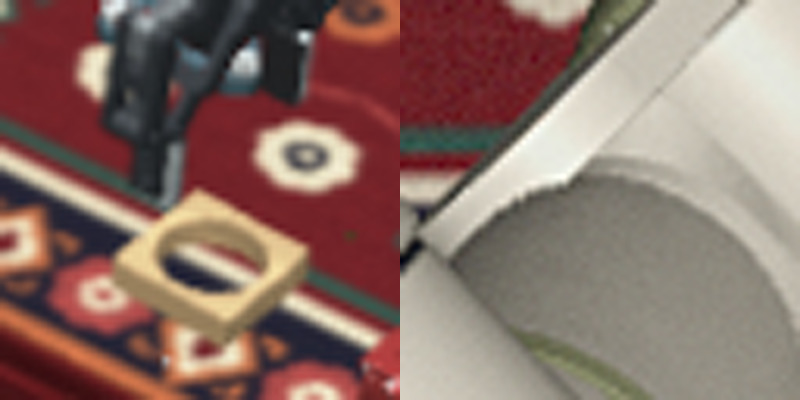

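```bash
python3 -c "
from f import *
X=[[.3758,-.2311,.080],[.3758,-.2311,.016],[.3758-.05,-.2311,.08],[.3758+.05,-.2311,.08]]+[[.3758+a*.031,-.2311+b*.031,.016] for a,b in ((1,1),(1,-1),(-1,-1),(-1,1))]
print((project('scene',X)-[340,268])*400/64)"
```

```text
[[221.5638 136.4607]
 [210.6024 248.7085]
 [157.218  195.7629]
 [283.2103  79.5989]
 [190.2094 184.5894]
 [307.6144 241.1022]
 [231.8928 315.6878]
 [112.8539 256.3294]]
```

The square bangle's corners match the prediction to within about 3 mm. Descend and grasp.

>>> {"api": "move_arm", "payload": {"plan": "0 0 0.02 0 0 0 0.085; 0 0 0.02 0 0 0 0.085; 0 0 0.01 0 0 0 0.085; 0 0 0.008 0 0 0 0.085; 0 0 0.006 0 0 0 0.085; 0 0 0 0 0 0 0.085; 0 0 0 0 0 0 0.05; 0 0 0 0 0 0 0.05; 0 0 0 0 0 0 0.05; 0 0 0 0 0 0 0.05; 0 0 0 0 0 0 0.05; 0 0 0 0 0 0 0.05"}}

```text
time_s: 20.72
position: [0.3758, -0.2312, -0.0253]
tool_rot: [[0.06, 0.998, 0.001], [0.998, -0.06, -0.001], [-0.001, 0.001, -1.0]]
ft_force: [-0.5, 0.1, 7.8]
grip_width: 0.0612
gripper_force: 30.9
```

>>> {"api": "move_arm", "payload": {"plan": "0 0 -0.01 0 0 0 0.05; 0 0 -0.035 0 0 0 0.05; 0 0 -0.04 0 0 0 0.05; 0 0 -0.04 0 0 0 0.05; 0 0 -0.025 0 0 0 0.05; 0 0 0 0 0 0 0.05"}}

```text
time_s: 21.48
position: [0.3761, -0.2315, 0.1258]
tool_rot: [[0.06, 0.998, 0.003], [0.998, -0.06, -0.003], [-0.003, 0.003, -1.0]]
ft_force: [0.3, 0.7, -2.3]
grip_width: 0.0615
gripper_force: 33.7
```

>>> {"api": "move_arm", "payload": {"plan": "0.0366 0.0231 0 0 0 0 0.05; 0.0366 0.0231 0 0 0 0 0.05; 0.0366 0.0231 0 0 0 0 0.05; 0.0366 0.0231 0 0 0 0 0.05; 0.0366 0.0231 0 0 0 0 0.05; 0.0366 0.0231 0 0 0 0 0.05; 0.0366 0.0231 0 0 0 0 0.05; 0.0366 0.0231 0 0 0 0 0.05; 0.0366 0.0227 0 0 0 0 0.05; 0 0 0 0 0 0 0.05; 0 0 0 0 0 0 0.05"}}

```text
time_s: 22.85
position: [0.6017, 0.0851, 0.1229]
tool_rot: [[0.06, 0.998, -0.002], [0.998, -0.06, -0.0], [-0.0, -0.002, -1.0]]
ft_force: [-0.7, 0.1, -1.0]
grip_width: 0.0609
gripper_force: 33.7
```

```bash
python3 v.py g9 330 205 306 195 38; python3 -c "
from h import *
s=env.observe();print(s['position'],s['grip_width'])"
```

```text
[0.60178475 0.0845598  0.12360664] 0.061265892160932915
```

View pics/g9.png

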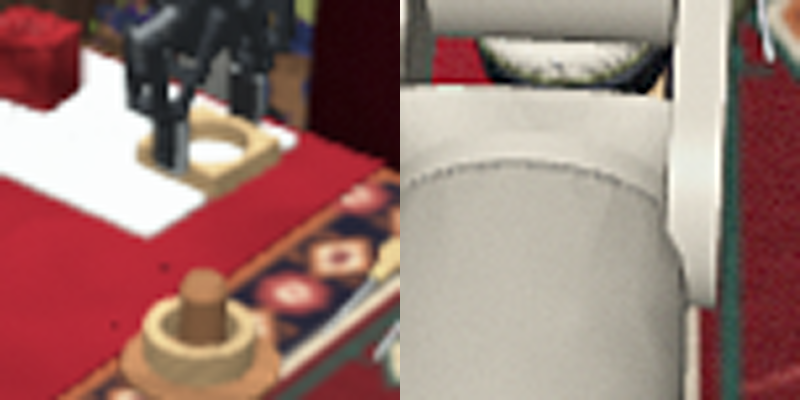

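The square bangle is held level at (210,150), above the post at (204,300). Lowering with a 2 mm correction.

>>> {"api": "move_arm", "payload": {"plan": "0.0016 -0.0012 0.025 0 0 0 0.05; 0 0 0.025 0 0 0 0.05; 0 0 0.025 0 0 0 0.05; 0 0 0.02 0 0 0 0.05; 0 0 0.01 0 0 0 0.05; 0 0 0.006 0 0 0 0.05; 0 0 0.003 0 0 0 0.05; 0 0 0 0 0 0 0.05; 0 0 0 0 0 0 0.05"}}

```text
time_s: 24.08
position: [0.6015, 0.0871, 0.0105]
tool_rot: [[0.06, 0.998, 0.001], [0.998, -0.06, -0.0], [0.0, 0.001, -1.0]]
ft_force: [-0.5, -1.2, -1.7]
grip_width: 0.0611
gripper_force: 33.7
```

>>> {"api": "move_arm", "payload": {"plan": "0 0 0.0015 0 0 0 0.05; 0 0 0.0015 0 0 0 0.05; 0 0 0 0 0 0 0.05"}}

```text
time_s: 24.45
position: [0.6013, 0.0871, 0.0069]
tool_rot: [[0.06, 0.998, -0.0], [0.998, -0.06, 0.0], [-0.0, -0.0, -1.0]]
ft_force: [0.2, -0.3, -0.3]
grip_width: 0.0614
gripper_force: 33.7
```

>>> {"api": "move_arm", "payload": {"plan": "0 0 0.001 0 0 0 0.05; 0 0 0 0 0 0 0.05; 0 0 0 0 0 0 0.085; 0 0 0 0 0 0 0.085; 0 0 0 0 0 0 0.085; 0 0 0 0 0 0 0.085; 0 0 -0.005 0 0 0 0.085; 0 0 -0.02 0 0 0 0.085; 0 0 -0.03 0 0 0 0.085; 0 0 -0.04 0 0 0 0.085; 0 0 -0.03 0 0 0 0.085; 0 0 0 0 0 0 0.085"}}

```text
time_s: 25.95
position: [0.6024, 0.087, 0.1337]
tool_rot: [[0.06, 0.998, 0.005], [0.998, -0.06, -0.0], [0.0, 0.005, -1.0]]
ft_force: [0.0, -0.3, -0.6]
grip_width: 0.085
gripper_force: 0.0
```

```bash
python3 v.py g10 330 225 340 268 32; python3 -c "
from h import *
print(env.observe()['position'])"
```

```text
[0.60092713 0.0871041  0.13058096]
```

View pics/g10.png

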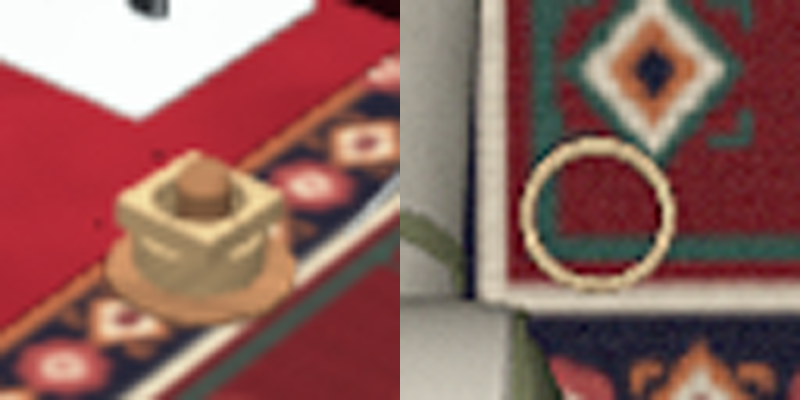

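The square bangle lies flat on the broad one, threaded at (200,200). The slim ring is seen at top-crop (598,214), unchanged. Fetching it.

>>> {"api": "move_arm", "payload": {"plan": "-0.0191 -0.0351 0 0 0 0 0.085; -0.0191 -0.0351 0 0 0 0 0.085; -0.0191 -0.0351 0 0 0 0 0.085; -0.0191 -0.0351 0 0 0 0 0.085; -0.0193 -0.0351 0 0 0 0 0.085; 0 0 0.04 0 0 0 0.085; 0 0 0.04 0 0 0 0.085; 0 0 0.03 0 0 0 0.085; 0 0 0.02 0 0 0 0.085; 0 0 0.01 0 0 0 0.085; 0 0 0 0 0 0 0.085; 0 0 0 0 0 0 0.085"}}

```text
time_s: 27.55
position: [0.4206, 0.002, -0.0085]
tool_rot: [[0.06, 0.998, 0.001], [0.998, -0.06, -0.0], [-0.0, 0.001, -1.0]]
ft_force: [-0.5, 0.3, 0.2]
grip_width: 0.085
gripper_force: 0.0
```

```bash
python3 v.py g11 317 268 340 268 32; python3 -c "
from f import *
p=env.observe()['position'];print(p)
X=[p,[p[0],p[1],.005],p+[-.05,0,.042],p+[.05,0,.042]]
print((project('scene',X)-[285,236])*400/64)"
```

```text
[ 0.4207  0.002  -0.0084]
[[195.9983 239.8366]
 [196.4257 217.8781]
 [132.2793 220.4982]
 [259.9998 122.0992]]
```

View pics/g11.png

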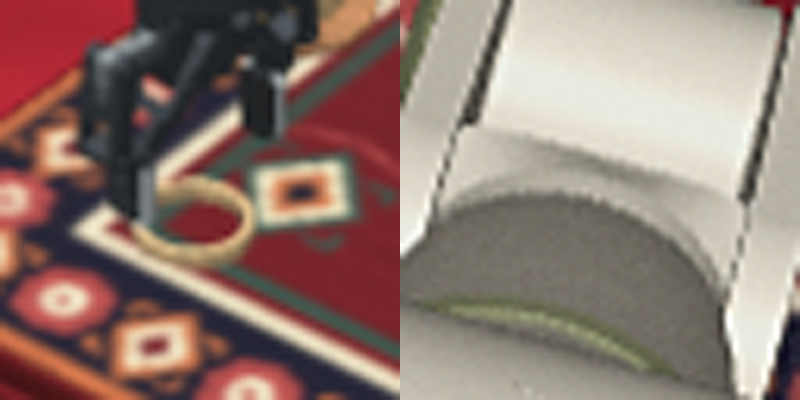

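The ring centre, about (195,222), matches the predicted (196,218). Descend and grip.

>>> {"api": "move_arm", "payload": {"plan": "0 0 0.008 0 0 0 0.085; 0 0 0.006 0 0 0 0.085; 0 0 0.0045 0 0 0 0.085; 0 0 0 0 0 0 0.085; 0 0 0 0 0 0 0.05; 0 0 0 0 0 0 0.05; 0 0 0 0 0 0 0.05; 0 0 0 0 0 0 0.05; 0 0 0 0 0 0 0.05; 0 0 0 0 0 0 0.05"}}

```text
time_s: 28.9
position: [0.4205, 0.002, -0.0268]
tool_rot: [[0.06, 0.998, 0.001], [0.998, -0.06, -0.0], [-0.0, 0.001, -1.0]]
ft_force: [-2.9, -0.1, 10.5]
grip_width: 0.0578
gripper_force: 29.8
```

>>> {"api": "move_arm", "payload": {"plan": "0 0 -0.01 0 0 0 0.05; 0 0 -0.035 0 0 0 0.05; 0 0 -0.04 0 0 0 0.05; 0 0 -0.04 0 0 0 0.05; 0 0 -0.025 0 0 0 0.05; 0.0191 0.0351 0 0 0 0 0.05; 0.0191 0.0351 0 0 0 0 0.05; 0.0191 0.0351 0 0 0 0 0.05; 0.0191 0.0351 0 0 0 0 0.05; 0.0191 0.0351 0 0 0 0 0.05; 0 0 0 0 0 0 0.05; 0 0 0 0 0 0 0.05"}}

```text
time_s: 30.4
position: [0.6005, 0.0868, 0.1226]
tool_rot: [[0.06, 0.998, -0.001], [0.998, -0.06, -0.0], [-0.0, -0.001, -1.0]]
ft_force: [-0.4, 0.1, 0.1]
grip_width: 0.0576
gripper_force: 32.4
```

```bash
python3 v.py g12 330 205 340 268 38; python3 -c "
from h import *
s=env.observe();print(s['position'],s['grip_width'])"
```

```text
[0.60047423 0.08651222 0.12289293] 0.05717090240191283
```

View pics/g12.png

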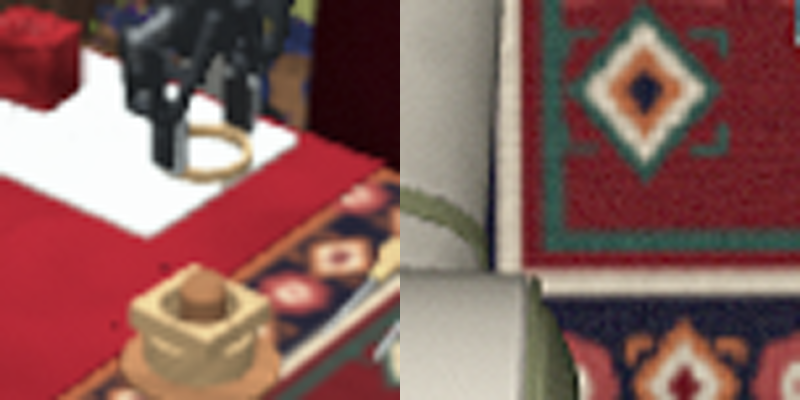

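The slim ring is held at (203,150), in line with the post at (205,290). Lowering.

>>> {"api": "move_arm", "payload": {"plan": "0 0 0.025 0 0 0 0.05; 0 0 0.025 0 0 0 0.05; 0 0 0.025 0 0 0 0.05; 0 0 0.012 0 0 0 0.05; 0 0 0.008 0 0 0 0.05; 0 0 0.004 0 0 0 0.05; 0 0 0.0015 0 0 0 0.05; 0 0 0 0 0 0 0.05; 0 0 0 0 0 0 0.05"}}

```text
time_s: 31.62
position: [0.6015, 0.0869, 0.0224]
tool_rot: [[0.06, 0.998, 0.001], [0.998, -0.06, -0.0], [0.0, 0.001, -1.0]]
ft_force: [-0.4, -0.4, 0.1]
grip_width: 0.0572
gripper_force: 32.4
```

>>> {"api": "move_arm", "payload": {"plan": "0 0 0.001 0 0 0 0.05; 0 0 0 0 0 0 0.05; 0 0 0 0 0 0 0.085; 0 0 0 0 0 0 0.085; 0 0 0 0 0 0 0.085; 0 0 0 0 0 0 0.085; 0 0 -0.005 0 0 0 0.085; 0 0 -0.02 0 0 0 0.085; 0 0 -0.03 0 0 0 0.085; 0 0 -0.04 0 0 0 0.085; 0 0 -0.02 0 0 0 0.085; 0 0 0 0 0 0 0.085"}}

```text
time_s: 33.12
position: [0.6019, 0.0869, 0.1376]
tool_rot: [[0.06, 0.998, 0.003], [0.998, -0.06, -0.0], [0.0, 0.003, -1.0]]
ft_force: [-0.5, -0.2, -0.3]
grip_width: 0.085
gripper_force: 0.0
```

```bash
python3 -c "
from h import *
im,_=viewer.get_image('scene')
cv2.imwrite('pics/fin.png',np.hstack([cv2.resize(im[185:255,290:370,::-1],(400,350),interpolation=2),cv2.resize(im[180:320,200:360,::-1],(400,350),interpolation=2)]))"
```

```text
(no output)
```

View pics/fin.png

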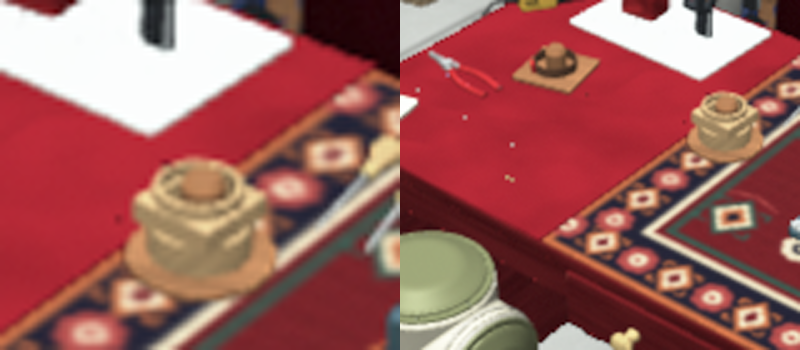

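All three bangles are stacked flat on the round stand in the right order, at (200,220), and the bracelet is on the square stand at (555,65). Handing in.

```bash
python3 -c "
from rig import env
print(env.close_job())"
```

```text
the job is handed in; nothing more can be done
None
```

The job is handed in: the three wooden bangles are stacked broad, square, slim on the round stand and the bracelet is on the square stand, all lying flat in the last picture; the tape roll, tin and pliers were never approached.

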